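Set the tape measure on the wick board

TASK

Set up the tape measure for cutting wicks: hook the end of its blade over the cleat of the wick board, draw the case straight back along the board against the spring until the front of the case stands at the pencil line, and stand it there. Then press the lock button on top of the case fully down and leave the tape there, hooked and locked.

Things in the scene. Friction and masses are not known exactly. Their poses are not given: they have to be found in the camera images.
- tape: Tape measure: grey upright case, rounded top, 80 mm long (x), 38 wide (y), 72 high, 0.5 kg. Origin: centre of its underside, z up. +x: front, face at x = +40 mm, where the steel blade (22 mm wide) comes out level 21 mm above the base. Grip its flat sides (y = +-19 mm) from 25 to 65 mm height. Let go while drawn out, the case stays standing by its own weight.
- tape_blade (a joint): How far the blade is drawn out beyond its start, 0 to 0.25 m; at 0 the hook's inner face is 38 mm ahead of the case's front. A spring of 1.4 N, rising to about 2.2 N, pulls it in.
- hook (a point): Point on the inner face of the steel hook at the blade's end, halfway across it, 12 mm above the level of the case's base, at x = +78 mm of the case at the start. The hook is an upright plate 3 mm thick and 26 mm wide that hangs from the blade, from 23 mm down to 4 mm above the level of the case's base.
- tape_lock (a joint): Black lock button, 22 x 22 mm, on top of the case at x = -2 mm, y = 0 of the case; its top is 83 mm above the case's base. Value: how far it is pressed down, 0 (free) to between 0.004 and 0.005 m, where its brake bears on the blade, locks it and stops the button. It takes about 4 N to move and stays where it is pressed to.
- board: Wick board: plywood, 360 mm long (x), 110 wide (y), 12 thick, fixed. Origin: centre of its underside, z up. A dark wooden cleat stands across its +x end: x = +166 to +180 mm, outer face flush with the board's end, top 27 mm above the table. The case stands on the board, front towards the cleat, the blade passing over the cleat, the hook hanging behind its outer face.
- line: Black pencil line across the board's top, 3 mm wide, 106 mm long. Origin: its middle, on the board's top surface; x as the board's, the line runs along y.

How it is judged:
On the way, in this order (a step that is already met when the one before it is completed fails the run):
1. the tape's hook hangs behind the cleat's outer face, blade over the cleat, the case still close to the cleat (x of hook in the frame of board between 0.172 and 0.215 m and y of hook in the frame of board between -0.045 and 0.045 m and z of hook in the frame of board below 0.033 m and distance between tape and hook below 0.115 m), for 0.1 s.
2. the case is drawn back with its front at the pencil line, still hooked and not yet locked (x of hook in the frame of board between 0.172 and 0.19 m and z of hook in the frame of board below 0.033 m and x of tape in the frame of line between -0.055 and -0.025 m and value of joint tape_lock below 0.002 m), for 0.1 s.
At the end, for the whole second after the job is handed in: The tape stands upright and at rest on the board, within 0.2 rad of its length and 45 mm of its middle, the case's front within 15 mm of the pencil line, the hook behind the cleat and within 10 mm of its outer face, the lock button 3.7 mm or more down (x of hook in the frame of board between 0.172 and 0.19 m and y of hook in the frame of board between -0.045 and 0.045 m and z of hook in the frame of board below 0.033 m and x of tape in the frame of line between -0.055 and -0.025 m and y of tape in the frame of line between -0.045 and 0.045 m and z of tape in the frame of line below 0.006 m and angle between the x axis of tape and the x axis of board, either way round below 0.2 rad and angle between tape's own z axis and vertical below 0.1 rad and value of joint tape_lock above 0.0037 m and linear speed of tape below 0.01 m/s); the robot touches nothing.
It also fails if it takes over 45 s, if anything falls off the work surface, if the arm or the gripper's body presses on something with over 40 N, if the wrist force passes 120 N, or if a joint passes its speed limit or range.

ROBOT

A 6-joint arm with a two-finger parallel gripper is mounted at the origin on a cart in front of the work surface, level with it; the furniture and walls round the work are solid. World frame = base frame: x ahead of the robot, y to its left, z up, the work surface at z = 0. Lengths are in m, angles in rad, forces in N, time in s.
With the tool pointing down it reaches from about 0.35 to 0.775 m from the base axis. Payload 5.5 kg.
Tool frame: the origin (TCP) lies at the very end of the fingers, on their centre line; the grasp point (between the pads) lies 19 mm behind it (grip_point_offset is the distance from the TCP to the grasp point, in m); z points along the fingers, y is the direction in which the jaws open and shut (so a half turn about z gives the same grasp; the last joint's range is limited). The gripper opens to 85 mm and grips with 20 to 120 N. Pads are 22 mm wide; open, the fingers measure 114 mm over their backs; the gripper's body (76 mm by 85 mm) begins 54 mm behind the grasp point. The pads swing forward as they close: fully open they stand 13 mm farther back than shut.
Start: joints at [-0.14, 0.313, 0.046, 1.304, 0, 1.431], TCP at [0.575, -0, 0.231] pointing down, gripper open.
Joint ranges: [-2.76, 2.76], [-0.86, 1.69], [-1.03, 1.26], [-2.2, 2.34], [-1.47, 1.5], [-3.14, 3.14]. Speed limits (rad/s): [2.57, 2.57, 3.14, 3.14, 3.14, 3.14].

INTERFACE

Orientations are given as a unit quaternion [w, x, y, z].
In Python, from workcell import * gives the robot as it stands.
- The arm moves only by the shell command python3 -m crank 'ROWS' [OPENING] [FORCE]. ROWS is a JSON object of lists of equal length, an entry for each row: "travel": the shift along the tool's x, y, z in units of 40 mm (1.0 is 40 mm), a list of three; "turn": the turn about the tool's z in rad. In form: {"travel": [[x, y, z], ...], "turn": [turn, ...]}. A call has 1 to 5 rows; each row is the pose to reach, as a shift and turn from the pose commanded when the call began, along the tool's axes at that moment; what a row does not reach only later rows make up. A row lasts 1/12 s, in which the tool goes at most 41.7 mm and 7.16 degrees, less where a joint would pass 70% of its speed; a pose out of reach is approached as far as the arm can. A call with a gripper value outside its range is refused whole. OPENING is the finger opening in mm, from 0 to 85.4, set as the call begins (- or left out, the last holds). The fingers move at their own pace and stop on an object; FORCE is the grip in N (left out, the last holds). Time passes only in rows, so rows that repeat a pose let the fingers close. It gives the time, the measured TCP pose, the force and the opening at its end, in the units of the state.
- get_state(): the state, without advancing time (a new reading comes with each control period).
- read_camera(name): name is "scene" or "side" or "wrist"; returns a dict with "image" (420x560x3 uint8, red, green, blue), "K" (3x3 intrinsics, pixels), "R" (3x3) and "t" (3): a world point X has camera coordinates R X + t. Camera axes: x right, y down, z forward; pixel columns grow to the right and rows downward; lengths in m; the calibration is good to about 2 mm. A picture is of the moment at which its call begins. There is no depth.
- hand_in(): hands the job in, once; it reports no verdict.
The state is a dict: "clock": time; "joint_pos": joint angles; "qvel": joint speeds; "tau": joint torques, N m; "tcp_pos": TCP position; "orientation": TCP orientation; "wrist_force": force on the tool from outside, world axes, zero at the start; "ft_torque": the same for the moment, N m; "finger_gap": finger opening in m.
Only numpy, scipy, OpenCV 4.12 (cv2) and the standard library are available. Lean on these libraries where they do the work, as an engineer would, in place of code of your own. Each camera call takes 0.05 s, during which the arm holds its last target. There are 200 camera calls.

## Working session

There is one attempt and no reset: what is moved stays moved. The work goes in short steps, Python scripts to look and compute and a shell command to move; the robot and the scene stay as the last step left them, time stands still between calls to the robot, and variables do not carry over. Pictures are saved under pics/ and viewed, about 8 in all and at most 12, crops included, and the job is handed in when it is done.

```bash
mkdir -p pics; python3 - <<'E'
from workcell import *
import cv2
s=get_state();print(s)
for n in("scene","wrist"):
    c=read_camera(n);cv2.imwrite(f"pics/{n}0.png",c["image"][:,:,::-1]);print(n,c["K"].tolist(),c["R"].tolist(),c["t"].tolist())
E
```

```text
{'clock': 0.0, 'joint_pos': array([-1.39600245e-01,  3.14019513e-01,  4.49652236e-02,  1.30359569e+00,
       -1.25121944e-05,  1.43118123e+00]), 'qvel': array([-4.64334209e-04,  8.52911436e-04,  9.94704151e-05, -1.15441272e-03,
        6.67944269e-04,  1.84107343e-04]), 'tau': array([-2.90074182e-03, -4.80629075e+01,  2.98531097e+01,  1.95313990e-02,
       -3.83516899e-04, -4.27451073e-05]), 'tcp_pos': array([5.74483523e-01, 5.90099783e-05, 2.30392375e-01]), 'orientation': array([-7.36420129e-04,  7.07101222e-01,  7.07111733e-01, -5.62787515e-04]), 'wrist_force': array([ 0.40045435, -0.41682068,  0.23921918]), 'ft_torque': array([ 0.03230897, -0.01468933,  0.0049651 ]), 'finger_gap': 0.08564368963460027}
scene [[468.12696833372934, 0.0, 283.89665647821533], [0.0, 468.12696833372934, 208.73325016017282], [0.0, 0.0, 1.0]] [[-0.8261573140806461, -0.5632412183600468, -0.014947318533526825], [-0.2979707401174763, 0.45926873486335984, -0.8368307279317916], [0.47820239483391963, -0.6868999629620743, -0.547257627135342]] [0.45977137889254605, 0.22721255282507086, 0.6890628227205627]
wrist [[291.6803816176965, 0.0, 279.96075832730855], [0.0, 291.6803816176965, 210.2808245133613], [0.0, 0.0, 1.0]] [[0.999999135027584, 0.00022169320858037516, -0.0012964552468819092], [0.0006147432217294264, -0.9501833021472265, 0.31169105603363995], [-0.001162770337270447, -0.3116915834165491, -0.950182616549276]] [-0.5731497957819515, -0.0392399023191392, 0.3810797238123286]
```

View pics/scene0.png

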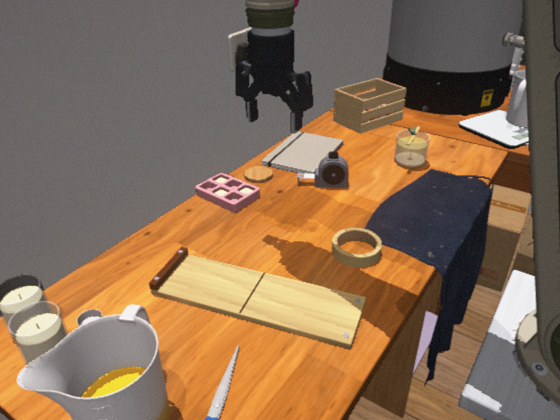

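View pics/wrist0.png

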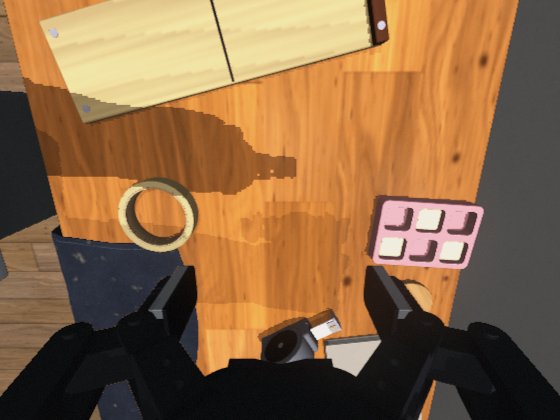

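The scene view shows the board with its cleat at about (170,268), the line from (264,272) to (240,312), and the tape at (332,170) with its hook at (302,179). I'll enlarge both.

```bash
python3 - <<'E'
import cv2,numpy as np
s=cv2.imread("pics/scene0.png");w=cv2.imread("pics/wrist0.png")
a=cv2.resize(s[240:350,140:380],None,fx=3.3,fy=3.3,interpolation=cv2.INTER_CUBIC)
b=cv2.resize(s[145:195,290:360],None,fx=4.5,fy=4.5,interpolation=cv2.INTER_CUBIC)
c=cv2.resize(w[300:365,250:350],None,fx=3.6,fy=3.6,interpolation=cv2.INTER_CUBIC)
o=np.zeros((600,800,3),np.uint8);o[:a.shape[0],:a.shape[1]]=a
y=a.shape[0];o[y:y+b.shape[0],:b.shape[1]]=b;o[y:y+c.shape[0],400:400+c.shape[1]]=c
print(a.shape,b.shape,c.shape);cv2.imwrite("pics/crop0.png",o)
E
cat > h.py <<'E'
import numpy as np
def px(c,u,v,z):
    "world point at height z seen at pixel (u,v)"
    d=c["R"].T@np.linalg.solve(c["K"],[u,v,1.]);o=-c["R"].T@c["t"]
    return o+d*(z-o[2])/d[2]
E
```

```text
(363, 792, 3) (225, 315, 3) (234, 360, 3)
```

View pics/crop0.png

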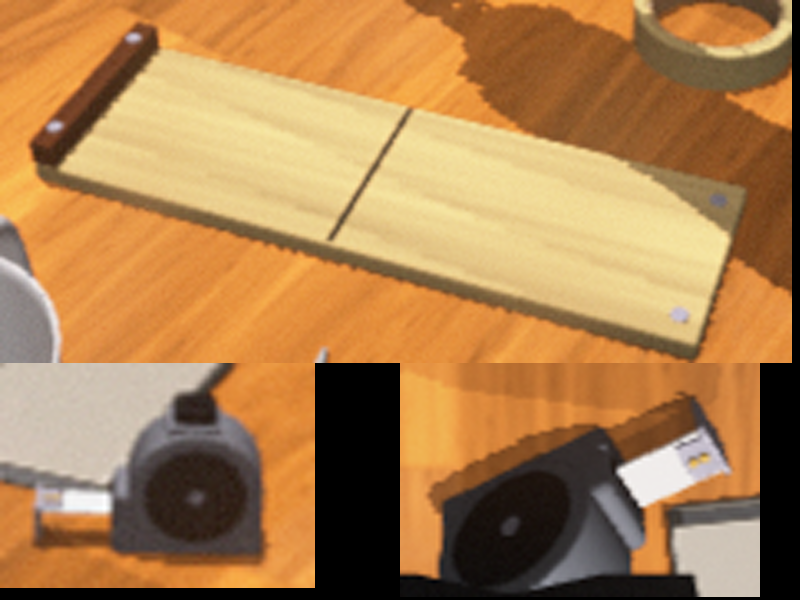

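```bash
cat > cal0.py <<'E'
from workcell import *
E
python3 - <<'E'
from workcell import *
from h import px
import numpy as np
s=read_camera("scene");w=read_camera("wrist")
print("cams",-s["R"].T@s["t"],-w["R"].T@w["t"])
S=lambda x,y,z:px(s,140+x/3.3-.35,240+y/3.3-.35,z)
T=lambda x,y,z:px(s,290+x/4.5-.4,145+(y-363)/4.5-.4,z)
W=lambda x,y,z:px(w,250+x/3.6-.4,300+(y-363)/3.6-.4,z)
P=lambda n,p:print(n,np.round(p,4))
for n,a in dict(brf=(745,187,.012),brn=(697,345,.012),l1=(411,110,.012),l2=(331,239,.012),cof=(136,25,.027),con=(33,150,.027),cif=(158,31,.027)).items():P(n,S(*a))
for n,a in dict(bot_f=(113,552,0),bot_r=(262,555,0),blade_end=(37,487,.0225),blade_end2=(38,510,.0225),btn=(193,395,.083)).items():P(n,T(*a))
for n,a in dict(hA=(695,430,.0225),hB=(727,470,.0225),cA=(617,470,.0225),cB=(637,508,.0225),botf=(607,432,0.0),botr=(440,500,0)).items():P(n,W(*a))
for n,a in dict(line=(211,0,.012),line2=(232.5,80,.012),br=(85,123,.012),cl=(386,42,.012),bl=(41,20,.012)).items():P("w"+n,px(w,*a))
E
```

```text
cams [0.11803469 0.6279278  0.57410568] [0.57368327 0.08161181 0.37376659]
brf [0.3397 0.0717 0.012 ]
brn [0.3125 0.1773 0.012 ]
l1 [0.5192 0.1179 0.012 ]
l2 [0.495  0.2181 0.012 ]
cof [0.6855 0.159  0.027 ]
con [0.6547 0.2652 0.027 ]
cif [0.6708 0.1561 0.027 ]
bot_f [ 0.6123 -0.2137  0.    ]
bot_r [ 0.544 -0.254  0.   ]
blade_end [ 0.6635 -0.2179  0.0225]
blade_end2 [ 0.6492 -0.1968  0.0225]
btn [ 0.5892 -0.2527  0.083 ]
hA [ 0.808  -0.1973  0.0225]
hB [ 0.8244 -0.2167  0.0225]
cA [ 0.7797 -0.2168  0.0225]
cB [ 0.7908 -0.2358  0.0225]
botf [ 0.7857 -0.2162  0.    ]
botr [ 0.718  -0.2519  0.    ]
wline [0.5005 0.1965 0.012 ]
wline2 [0.5193 0.119  0.012 ]
wbr [0.3415 0.072  0.012 ]
wcl [0.6897 0.1573 0.012 ]
wbl [0.3162 0.1782 0.012 ]
```

```bash
python3 -m crank '{"travel":[[-1,0,0],[-2,0.1,0.3],[-3,0.2,0.6],[-4,0.3,0.8],[-5,0.3,1]],"turn":[-0.12,-0.24,-0.36,-0.48,-0.6]}' 75; python3 - <<'E'
from workcell import *
from h import px
import numpy as np
np.set_printoptions(suppress=True,precision=4)
s=dict(K=np.array([[291.68,0,279.96],[0,291.68,210.28],[0,0,1]]),R=np.array([[1,.0002217,-.0012965],[.0006147,-.9501833,.311691],[-.00116277,-.31169158,-.9501826]]),t=np.array([-.5731498,-.0392399,.3810797]))
for n,(x,y,z) in dict(hA=(695,430,.0225),hB=(727,470,.0225),cA=(617,470,.0225),cB=(637,508,.0225),botf=(607,432,0.0),botr=(440,500,0),book=(670,510,.02)).items():print(n,px(s,250+(x-400)/3.6-.4,300+(y-363)/3.6-.4,z))
E
```

```text
clock: 0.62
tcp_pos: [0.5872, -0.199, 0.191]
orientation: [-0.0, 0.463, 0.886, 0.0]
wrist_force: [1.1, 0.1, -0.1]
finger_gap: 0.0746
hA [ 0.6476 -0.1972  0.0225]
hB [ 0.6616 -0.2167  0.0225]
cA [ 0.617  -0.2167  0.0225]
cB [ 0.6258 -0.2357  0.0225]
botf [ 0.6149 -0.2162  0.    ]
botr [ 0.5429 -0.2519  0.    ]
book [ 0.6399 -0.239   0.02  ]
```

```bash
python3 -m crank '{"travel":[[-0.5,-0.3,0.5],[-1,-0.7,1],[-1,-0.7,1],[-1,-0.7,1],[-1,-0.7,1]],"turn":[-0.12,-0.24,-0.36,-0.48,-0.6]}' 64 && python3 -m crank '{"travel":[[0,0,0],[0,0,0],[0,0,0],[0,0,0],[0,0,0]],"turn":[-0.12,-0.24,-0.36,-0.48,-0.6]}' && python3 -m crank '{"travel":[[0,0,0],[0,0,0],[0,0,0],[0,0,0],[0,0,0]],"turn":[-0.12,-0.24,-0.297,-0.297,-0.297]}'; python3 - <<'E'
from workcell import *
import cv2,numpy as np
c=read_camera("wrist");im=c["image"][:,:,::-1].copy()
# project expected tape footprint points
P=np.array([.587,-.249,0]);a=.528;x=np.array([np.cos(a),np.sin(a),0]);y=np.array([-x[1],x[0],0])
for l,w,z in[(.04,.019,0),(.04,-.019,0),(-.04,.019,0),(-.04,-.019,0),(.081,.013,.023),(.081,-.013,.023),(.009,.011,.083),(.009,-.011,.083),(-.013,.011,.083),(-.013,-.011,.083)]:
    q=c["K"]@(c["R"]@(P+l*x+w*y+[0,0,z])+c["t"]);cv2.circle(im,(int(q[0]/q[2]),int(q[1]/q[2])),2,(0,255,0),-1)
cv2.imwrite("pics/w1.png",im)
E
```

```text
clock: 1.03
tcp_pos: [0.5857, -0.247, 0.1505]
orientation: [-0.001, 0.182, 0.983, 0.0]
wrist_force: [-0.4, 1.0, -0.2]
finger_gap: 0.0643
clock: 1.45
tcp_pos: [0.5863, -0.2463, 0.1514]
orientation: [-0.0, -0.117, 0.993, 0.0]
wrist_force: [-0.7, -0.9, 0.9]
finger_gap: 0.064
clock: 1.87
tcp_pos: [0.5864, -0.2463, 0.1516]
orientation: [-0.0, -0.259, 0.966, 0.0]
wrist_force: [-0.7, -1.0, 0.1]
finger_gap: 0.0636
```

View pics/w1.png

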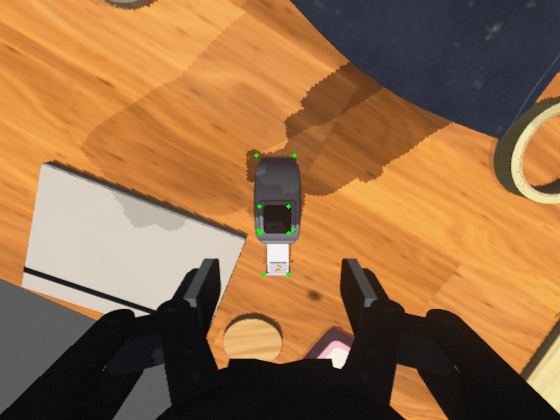

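The overlay fits: the button is at (277,218) against a predicted (275,219), and the hook is at (277,274). The book corner at (245,238) is clear of the fingers, so I'll descend and grip.

```bash
python3 -m crank '{"travel":[[0,0,0.8],[0,0,1.6],[0,0,2.3],[0,0,2.8],[0,0,3.12]],"turn":[0,0,0,0,0]}' 64 && python3 -m crank '{"travel":[[0,0,0],[0,0,0],[0,0,0],[0,0,0],[0,0,0]],"turn":[0,0,0,0,0]}' 20 50 && python3 -m crank '{"travel":[[0,0,0],[0,0,0],[0,0,0],[0,0,0],[0,0,0]],"turn":[0,0,0,0,0]}' 20 50
```

```text
clock: 2.33
tcp_pos: [0.5848, -0.2454, 0.024]
orientation: [-0.001, -0.259, 0.966, 0.001]
wrist_force: [-0.0, 0.8, -0.2]
finger_gap: 0.0638
clock: 2.75
tcp_pos: [0.5863, -0.2461, 0.0272]
orientation: [-0.0, -0.26, 0.966, 0.0]
wrist_force: [-0.4, -0.3, -7.2]
finger_gap: 0.0374
clock: 3.17
tcp_pos: [0.5863, -0.2461, 0.0272]
orientation: [-0.0, -0.26, 0.966, 0.0]
wrist_force: [-1.0, 0.8, -3.8]
finger_gap: 0.0372
```

```bash
python3 -m crank '{"travel":[[0,0,-0.6],[0,0,-1.4],[0,0,-2.2],[0,0,-2.5],[0,0,-2.5]],"turn":[0,0,0,0,0]}' && python3 -m crank '{"travel":[[-0.3,0.5,0],[-0.8,1.2,0],[-1.3,1.9,0],[-1.8,2.7,0],[-2.3,3.5,0]],"turn":[0,0,0,0,0]}' && python3 -m crank '{"travel":[[-0.5,0.7,0],[-1,1.5,0],[-1.5,2.2,0],[-2,3,0],[-2.5,3.8,0]],"turn":[0,0,0,0,0]}' && python3 -m crank '{"travel":[[-0.5,0.7,0],[-0.9,1.3,0],[-1.2,1.7,0],[-1.33,1.93,0],[-1.33,1.93,0]],"turn":[0.05,0.12,0.2,0.281,0.281]}'
python3 - <<'E'
from workcell import *
import cv2,numpy as np
s=get_state();print(s["tcp_pos"],s["orientation"],s["finger_gap"])
ims=[]
for n in("scene","side"):
    c=read_camera(n);im=c["image"][:,:,::-1].copy()
    P=np.array([.502,.1687,0]);a=.245;x=np.array([np.cos(a),np.sin(a),0]);y=np.array([-x[1],x[0],0])
    for l,w,z in[(.18,.055,.027),(.18,-.055,.027),(.166,-.055,.012),(-.18,.055,.012),(-.18,-.055,.012),(.005,.053,.012),(.005,-.053,.012)]:
        q=c["K"]@(c["R"]@(P+l*x+w*y+[0,0,z])+c["t"]);cv2.circle(im,(int(q[0]/q[2]),int(q[1]/q[2])),1,(0,255,0),-1)
    cv2.imwrite(f"pics/{n}2.png",im);ims.append(im)
E
```

```text
clock: 3.58
tcp_pos: [0.5892, -0.2479, 0.1316]
orientation: [0.003, -0.26, 0.966, -0.003]
wrist_force: [1.0, 0.0, -7.0]
finger_gap: 0.0373
clock: 4.0
tcp_pos: [0.5947, -0.0777, 0.125]
orientation: [-0.001, -0.259, 0.966, 0.001]
wrist_force: [-0.0, 0.4, -6.3]
finger_gap: 0.0374
clock: 4.42
tcp_pos: [0.6048, 0.1042, 0.125]
orientation: [-0.001, -0.26, 0.966, 0.0]
wrist_force: [0.9, 0.2, -7.2]
finger_gap: 0.0377
clock: 4.83
tcp_pos: [0.6118, 0.1989, 0.1247]
orientation: [-0.001, -0.123, 0.992, 0.0]
wrist_force: [-0.1, -0.5, -7.6]
finger_gap: 0.0375
[0.6118476  0.19894835 0.12467592] [-1.28769636e-03 -1.22812762e-01  9.92428933e-01  4.25275170e-04] 0.03745644324271268
```

View pics/scene2.png

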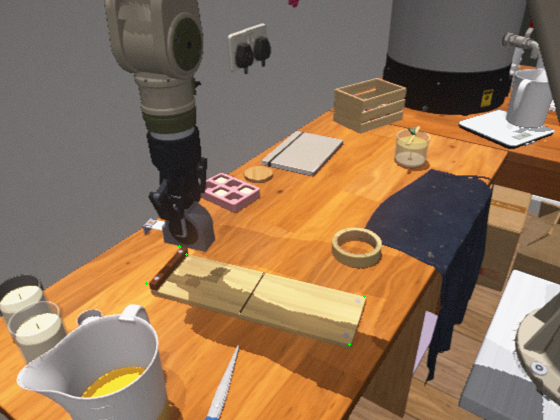

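View pics/side2.png

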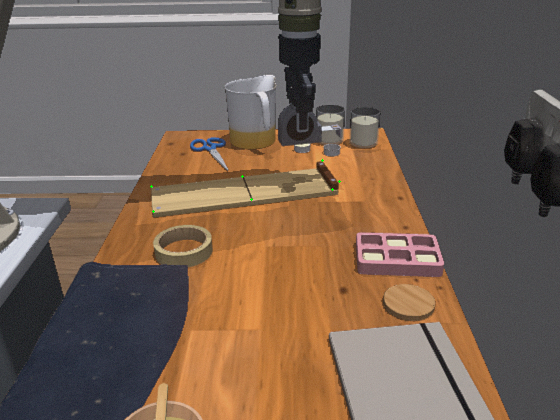

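```bash
python3 -m crank '{"travel":[[0,0,0.6],[0,0,1.2],[0,0,1.6],[0,0,1.6],[0,0,1.6]],"turn":[0,0,0,0,0]}'
cat > show.py <<'E'
from workcell import *
import cv2,numpy as np,sys
s=get_state();p=s["tcp_pos"];w,a,b,c_=s["orientation"]
yaw=2*np.arctan2(-a,b)  # tape/board-frame yaw of tool
ty=2*np.arctan2(b,a)-np.pi/2 if 0 else None
R=np.array([[a*a-b*b,2*a*b],[2*a*b,b*b-a*a]]);ty=R[:,1];x=np.array([ty[1],-ty[0],0]);y=np.array([ty[0],ty[1],0])
B=np.array([.502,.1687,0]);bx=np.array([np.cos(.245),np.sin(.245),0]);by=np.array([-bx[1],bx[0],0])
T=p-[0,0,.0272]
print("clock",s["clock"],"tcp",p,"tape yaw",np.arctan2(x[1],x[0]),"board x,y of tape",(T-B)@bx,(T-B)@by,"base z",T[2],"F",s["wrist_force"],"gap",s["finger_gap"])
out=[]
for n in("scene","side"):
    c=read_camera(n);im=cv2.resize(c["image"][:,:,::-1],None,fx=5,fy=5,interpolation=cv2.INTER_CUBIC)
    pr=lambda X:((lambda q:(5*q[:2]/q[2]+2).astype(int))(c["K"]@(c["R"]@X+c["t"])))
    for l,v,z in[(.18,.055,.027),(.18,-.055,.027),(.166,-.055,.027)]: cv2.circle(im,tuple(pr(B+l*bx+v*by+[0,0,z])),2,(0,255,0),-1)
    for l,v,z in[(.081,.013,.023),(.081,-.013,.023),(.081,.013,.004),(.081,-.013,.004),(.04,.019,0),(.04,-.019,0)]: cv2.circle(im,tuple(pr(T+l*x+v*y+[0,0,z])),2,(255,0,255),-1)
    u,v=pr(B+.15*bx+[0,0,.04]);out.append(im[max(v-290,0):v+290,max(u-195,0):u+195])
h=min(o.shape[0] for o in out);cv2.imwrite(sys.argv[1],np.hstack([o[:h] for o in out]))
E
python3 show.py pics/s3.png
```

```text
clock: 5.35
tcp_pos: [0.6117, 0.1946, 0.0615]
orientation: [-0.002, -0.122, 0.993, -0.0]
wrist_force: [0.5, 0.4, -6.6]
finger_gap: 0.0371
clock 5.35 tcp [0.6117204  0.19463716 0.06146356] tape yaw 0.24454546510253858 board x,y of tape 0.11273508266096605 -0.0014507693332533286 base z 0.034263561315075686 F [ 0.50973716  0.3876161  -6.56890718] gap 0.03711526388688424
```

View pics/s3.png

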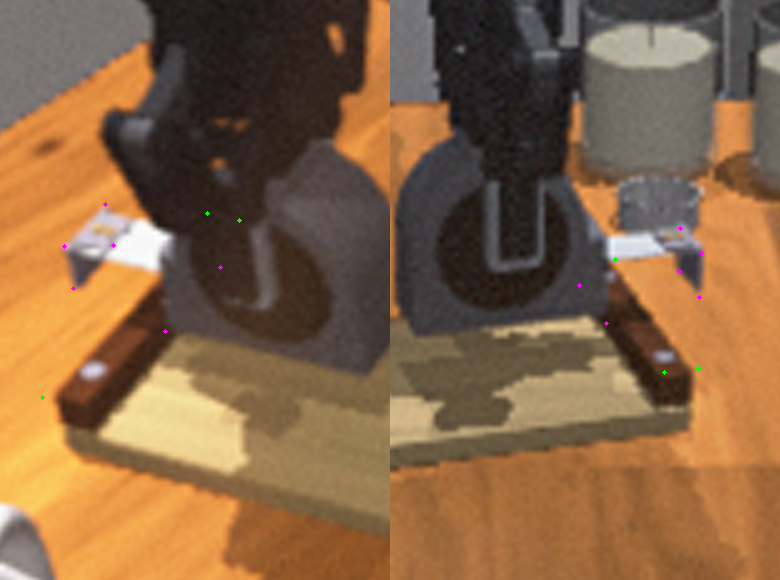

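Hook corner at (68,247) matches the prediction. The cleat's outer corner at (60,400) lies about 4 mm short of my model, which leaves roughly 10 to 14 mm of clearance on each side of the cleat. I'll lower it straight down.

```bash
python3 -m crank '{"travel":[[0,0,0.2],[0,0,0.4],[0,0,0.53],[0,0,0.54],[0,0,0.54]],"turn":[0,0,0,0,0]}'; python3 show.py pics/s4.png
```

```text
clock: 5.87
tcp_pos: [0.6124, 0.196, 0.0407]
orientation: [-0.001, -0.122, 0.992, -0.0]
wrist_force: [0.1, -0.0, -7.4]
finger_gap: 0.0376
clock 5.8667 tcp [0.61240136 0.19599119 0.04068008] tape yaw 0.24539203064478116 board x,y of tape 0.11372412727723108 -0.00030234626117100436 base z 0.013480078610337464 F [ 0.07079723 -0.02403294 -7.43873514] gap 0.03759456395221924
```

View pics/s4.png

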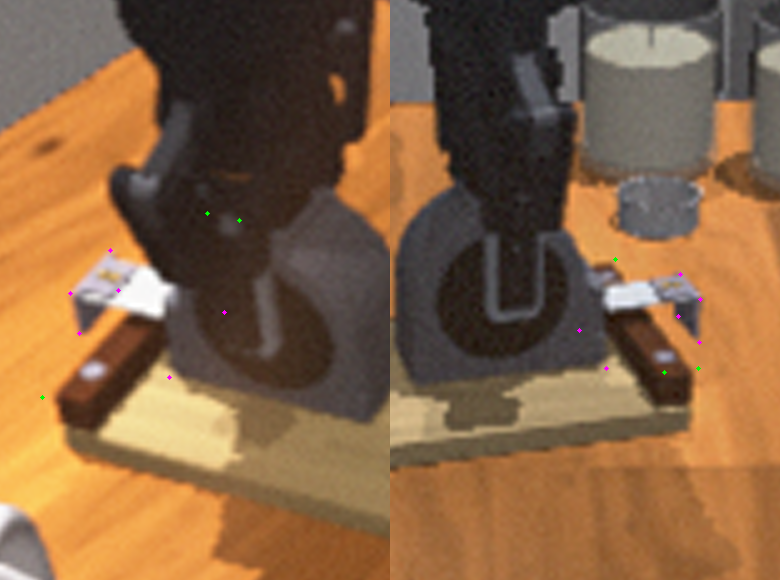

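The hook hangs behind the cleat and the blade passes over it. Next I'll draw the case back.

```bash
python3 -m crank '{"travel":[[0.1,0,0],[0.3,0,0],[0.6,0,0],[0.9,0,0],[1.2,0,0]],"turn":[0,0,0,0,0]}' && python3 -m crank '{"travel":[[0.3,0,0],[0.6,0,0],[0.9,0,0],[1.2,0,0],[1.5,0,0]],"turn":[0,0,0,0,0]}' && python3 -m crank '{"travel":[[0.3,0,0],[0.6,0,0],[0.8,0,0],[0.95,0,0],[1.02,0,0]],"turn":[0,0,0,0,0]}' && python3 -m crank '{"travel":[[0,0,0],[0,0,0]],"turn":[0,0]}'
sed -i 's/u,v=pr.*/u,v=pr(B+.08*bx+[0,0,.04]);out.append(cv2.resize(im[max(v-500,0):v+400,max(u-600,0):u+600],None,fx=.5,fy=.5))/; s/hstack(\[o\[:h\] for o in out\])/vstack(out)[:, :800]/' show.py
sed -i 's/^h=.*;cv2/h=min(o.shape[1] for o in out);out=[cv2.resize(o[:,:h],None,fx=.66,fy=.66) for o in out];cv2/' show.py; python3 show.py pics/s5.png
```

```text
clock: 6.38
tcp_pos: [0.5662, 0.1842, 0.0419]
orientation: [0.001, -0.122, 0.992, -0.0]
wrist_force: [2.1, -0.3, -8.2]
finger_gap: 0.0374
clock: 6.8
tcp_pos: [0.5079, 0.1696, 0.042]
orientation: [0.001, -0.122, 0.993, -0.0]
wrist_force: [2.2, -0.7, -8.5]
finger_gap: 0.0375
clock: 7.22
tcp_pos: [0.4683, 0.1597, 0.0419]
orientation: [0.001, -0.122, 0.993, -0.0]
wrist_force: [2.2, -1.7, -7.3]
finger_gap: 0.0372
clock: 7.38
tcp_pos: [0.4696, 0.16, 0.0418]
orientation: [0.001, -0.122, 0.993, 0.0]
wrist_force: [2.2, 0.2, -7.6]
finger_gap: 0.0374
clock 7.3833 tcp [0.46963257 0.16004042 0.04181525] tape yaw 0.24506144532941948 board x,y of tape -0.03350128958278032 -0.0005500524677970345 base z 0.014615253322295175 F [ 2.23473508  0.16278854 -7.63029671] gap 0.03738817220658044
```

View pics/s5.png

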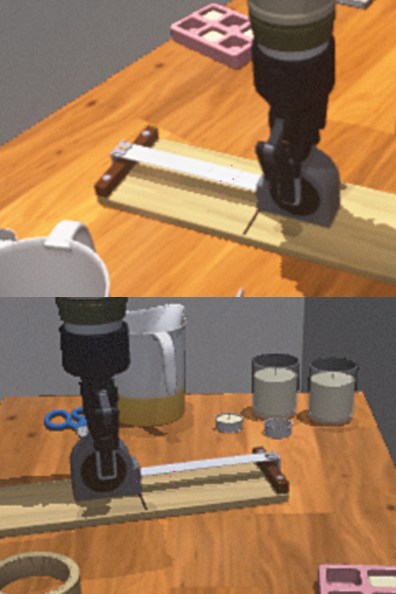

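The hook holds (2.2 N of pull), and the case front stands at the pencil line in both views, scene (258,212) and side (142,497). I'll ease it back slightly and lower it onto the board.

```bash
python3 -m crank '{"travel":[[0.1,0,0],[0.1,0,0.03],[0.1,0,0.06],[0.1,0,0.07],[0.1,0,0.07]],"turn":[0,0,0,0,0]}'
```

```text
clock: 7.9
tcp_pos: [0.4652, 0.1591, 0.0391]
orientation: [0.0, -0.122, 0.992, 0.0]
wrist_force: [1.0, -0.3, -0.2]
finger_gap: 0.0377
```

```bash
python3 -m crank '{"travel":[[0,0,0],[0,0,0],[0,0,0],[0,0,0]],"turn":[0,0,0,0]}' 58 && python3 -m crank '{"travel":[[0,0,-0.6],[0,0,-1.3],[0,0,-2],[0,0,-2.3],[0,0,-2.3]],"turn":[0,0,0,0,0]}' && python3 -m crank '{"travel":[[0,0,0],[0,0,0],[0,0,0],[0,0,0],[0,0,0]],"turn":[0,0,0,0,0]}' 0
python3 - <<'E'
from workcell import *
from h import px
import cv2,numpy as np
s=get_state();print(s["tcp_pos"],s["finger_gap"])
c=read_camera("wrist");im=c["image"][:,:,::-1].copy()
a=.245;x=np.array([np.cos(a),np.sin(a),0]);y=np.array([-x[1],x[0],0]);P=np.array([.4655,.159,.012])
for l,w,z in[(.009,.011,.083),(.009,-.011,.083),(-.013,.011,.083),(-.013,-.011,.083),(.04,.019,0),(.04,-.019,0)]:
    q=c["K"]@(c["R"]@(P+l*x+w*y+[0,0,z])+c["t"]);cv2.circle(im,(int(q[0]/q[2]),int(q[1]/q[2])),2,(0,255,0),-1)
b=read_camera("scene")["image"][200:360,100:400,::-1]
cv2.imwrite("pics/w6.png",np.hstack([im[:, 140:440],np.pad(cv2.resize(b,(500,267)),((0,153),(0,0),(0,0)))]))
E
```

```text
clock: 8.23
tcp_pos: [0.4648, 0.159, 0.0387]
orientation: [0.0, -0.122, 0.992, -0.0]
wrist_force: [-0.4, 1.0, -0.1]
finger_gap: 0.058
clock: 8.65
tcp_pos: [0.4672, 0.1594, 0.134]
orientation: [0.003, -0.122, 0.992, 0.0]
wrist_force: [0.5, -0.1, 0.5]
finger_gap: 0.058
clock: 9.07
tcp_pos: [0.4642, 0.1588, 0.1296]
orientation: [-0.001, -0.122, 0.992, -0.0]
wrist_force: [-0.4, -0.3, -0.2]
finger_gap: 0.0003
[0.46416703 0.15883845 0.12956871] 0.00027571733366024394
```

View pics/w6.png

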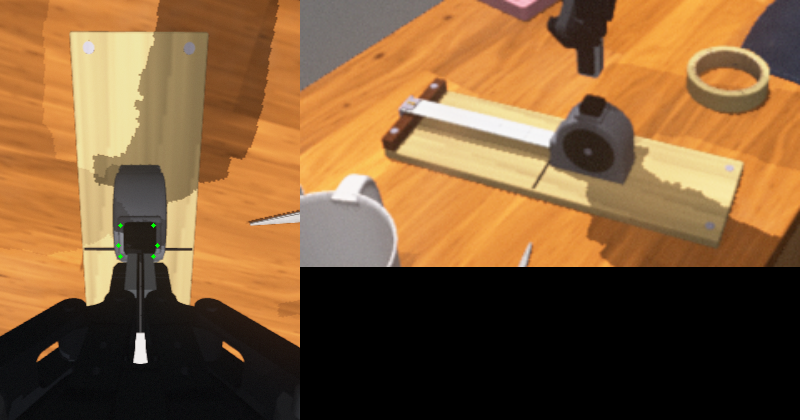

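The case held its place on release, with its front at the line and the button centred under the fingers (wrist 140,237). Now I'll press it in small steps.

```bash
python3 -m crank '{"travel":[[0.06,0,0.3],[0.06,0,0.55],[0.06,0,0.7],[0.06,0,0.75],[0.06,0,0.75]],"turn":[0,0,0,0,0]}' && python3 -m crank '{"travel":[[0,0,0.04],[0,0,0.08],[0,0,0.12],[0,0,0.16],[0,0,0.16]],"turn":[0,0,0,0,0]}' && python3 -m crank '{"travel":[[0,0,0.03],[0,0,0.06],[0,0,0.09],[0,0,0.09]],"turn":[0,0,0,0]}'
```

```text
clock: 9.58
tcp_pos: [0.462, 0.1583, 0.0998]
orientation: [-0.001, -0.122, 0.992, -0.0]
wrist_force: [-0.5, -0.2, 0.6]
finger_gap: 0.0002
clock: 10.0
tcp_pos: [0.4627, 0.1584, 0.0943]
orientation: [0.0, -0.122, 0.992, 0.0]
wrist_force: [0.5, -0.4, 0.3]
finger_gap: -0.0002
clock: 10.33
tcp_pos: [0.4627, 0.1584, 0.0907]
orientation: [0.0, -0.122, 0.992, -0.0]
wrist_force: [-0.6, -0.1, 2.9]
finger_gap: 0.0002
```

```bash
for i in 1; do python3 -m crank '{"travel":[[0,0,0.03],[0,0,0.05],[0,0,0.05]],"turn":[0,0,0]}'; python3 -m crank '{"travel":[[0,0,0.03],[0,0,0.05],[0,0,0.05]],"turn":[0,0,0]}'; done
```

```text
clock: 10.58
tcp_pos: [0.463, 0.1585, 0.0899]
orientation: [0.001, -0.122, 0.992, 0.0]
wrist_force: [-3.1, -0.6, 12.0]
finger_gap: 0.0003
clock: 10.83
tcp_pos: [0.4632, 0.1585, 0.0891]
orientation: [0.001, -0.122, 0.992, -0.0]
wrist_force: [-6.3, -1.4, 22.1]
finger_gap: -0.0003
```

The force climbed from 3 to 22 N within 1.6 mm, so the button is at its stop. I'll retract straight up and check.

```bash
python3 -m crank '{"travel":[[0,0,-0.1],[0,0,-0.5],[0,0,-1.2],[0,0,-2],[0,0,-2.5]],"turn":[0,0,0,0,0]}' && python3 -m crank '{"travel":[[0,0,-0.5],[0,0,-0.5],[0,0,-0.5]],"turn":[0,0,0]}'
python3 - <<'E'
from workcell import *
import cv2,numpy as np
print(get_state()["wrist_force"])
s=read_camera("scene")["image"][200:350,130:380,::-1];d=read_camera("side")["image"][90:230,130:380,::-1];w=read_camera("wrist")["image"][:,140:440,::-1]
l=np.vstack([cv2.resize(s,(500,300),interpolation=2),cv2.resize(d,(500,280),interpolation=2)])
cv2.imwrite("pics/end.png",np.hstack([l,np.pad(w,((0,160),(0,0),(0,0)))]))
E
```

```text
clock: 11.25
tcp_pos: [0.463, 0.1585, 0.1888]
orientation: [0.001, -0.122, 0.992, 0.0]
wrist_force: [0.4, 1.3, 0.1]
finger_gap: -0.0002
clock: 11.5
tcp_pos: [0.4633, 0.1585, 0.2072]
orientation: [0.001, -0.122, 0.992, 0.0]
wrist_force: [0.0, 0.0, -0.1]
finger_gap: 0.0
[ 0.03027656  0.04953202 -0.11144155]
```

View pics/end.png

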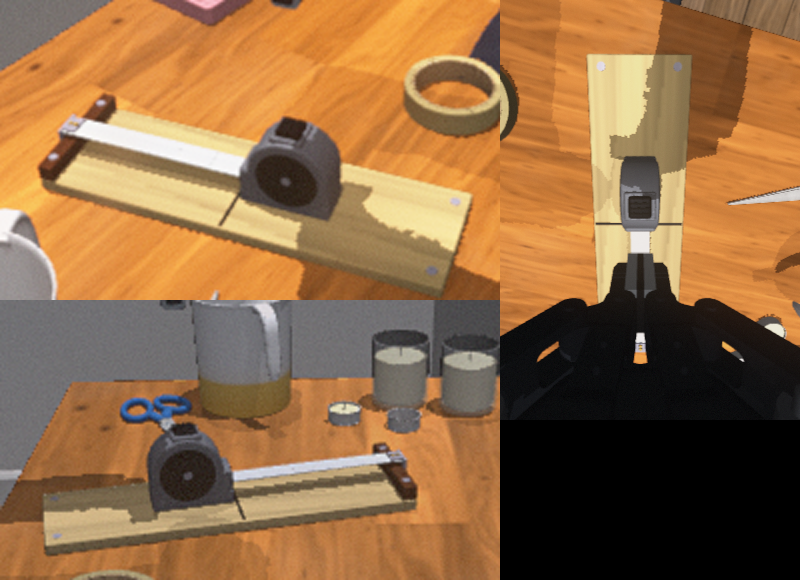

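In the end views the case is upright with its front at the line (side 235,495), the hook is over the cleat (scene 70,127), and the button sits lower.

```bash
python3 -c "
from workcell import *
print(hand_in())"
```

```text
the job is handed in; nothing more can be done
None
```

The tape is hooked over the cleat, drawn back so the front of the case stands at the pencil line, locked, and handed in at about 11.6 s. No verdict came back, so this rests on my own checks.

- **Position:** The final pictures show the case upright on the board, its front within a few mm of the line by eye. It did not visibly move when I let go of it or pressed the button.
- **Hook:** It hangs behind the cleat's outer face with the blade over the top. While I drew the case back, the spring pulled steadily at about 2.2 N.
- **Lock:** I pressed until the force rose from 3 N to 22 N within 1.6 mm, so I take the button to be at its stop. It looks lower in the last picture, but I could not measure how far down it is.
- **Robot:** It is clear of everything, with the wrist force close to zero.

One measurement disagreed: the cleat's outer face was about 4 mm nearer than my first estimate of the board. I allowed for that before lowering the hook.

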